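# Put the head lamp and its battery on the charging station

### The arm

A 6-joint arm with a two-finger parallel gripper is mounted at the origin on the work surface. World frame = base frame: x ahead of the robot, y to its left, z up, the work surface at z = 0. Lengths are in m, angles in degrees, forces in N, time in s.
With the tool pointing down it reaches from about 0.25 to 0.725 m from the base axis. Payload 9.7 kg.
Tool frame: the origin (TCP) lies on the centre line of the jaws, within the pads' length; the fingertips stand 17 mm ahead of it and the grasp point (between the pads) lies 2 mm behind it (bot.tip_extent is the distance from the TCP to the fingertips, in m); z points along the fingers, y is the line along which they close (so a half turn about z gives the same grasp; the last joint's range is limited). The gripper opens to 85 mm and grips with 20 to 120 N. Pads are 22 mm wide; open, the fingers measure 114 mm over their backs; the gripper's body (76 mm by 85 mm) begins 54 mm behind the grasp point. The pads swing forward as they close: fully open they stand 13 mm farther back than shut.
Start: joints at [-76.261, 4.979, 10.078, 95.1, 0, 90], TCP at [0.131, -0.534, 0.248] pointing down, gripper open.
Joint ranges: [-179.16, 179.16], [-48.56, 103.87], [-65.8, 70.77], [-126.05, 130.52], [-82.76, 87.17], [-180, 180]. Speed limits (degrees/s): [127.2, 127.2, 147.25, 180, 180, 180].

### API

Orientations are given as [roll, pitch, yaw] about the fixed x, y, z axes, in that order (R = Rz(yaw) Ry(pitch) Rx(roll)).
In Python, from workcell import bot gives the robot as it stands.
- The arm moves only by the tool carry_out, never from a script. Its argument "moves" is text: rows parted by semicolons, each of 7 numbers parted by spaces: the shift along the tool's x, y, z in mm, then the turn, a rotation vector about the tool's x, y, z in degrees, then the finger opening in mm, from 0 to 85.4. A call has 1 to 20 rows; each row is the pose to reach, as a shift and turn from the pose commanded when the call began, along the tool's axes at that moment; what a row does not reach only later rows make up. A row lasts 1/10 s, in which the tool goes at most 50 mm and 8.59 degrees, less where a joint would pass 70% of its speed; a pose out of reach is approached as far as the arm can. A call with a gripper value outside its range is refused whole. The fingers move at their own pace and stop on an object; "force" is the grip in N (left out, the last holds). Time passes only in rows, so rows that repeat a pose let the fingers close. It gives the time, the measured TCP pose, the force, the opening and the grip force at its end, in the units of the state.
- bot.get_obs(): the state, without advancing time (a new reading comes with each control period).
- bot.camera(name): name is "scene" or "top" or "wrist"; returns a dict with "img" (480x640x3 uint8, red, green, blue), "mtx" (3x3 intrinsics, pixels), "position" and "orientation" of the camera in the world; the wrist camera has in their place "mount" (4x4, takes a point from camera to tool coordinates, whose origin is the TCP and whose axes are the flange's). Camera axes: x right, y up, looking along -z (the intrinsics and any distortion apply to the point x, -y, -z); pixel columns grow to the right and rows downward; lengths in m; the calibration is good to about 2 mm. A picture is of the moment at which its call begins: read the wrist's pose just before it. There is no depth.
- bot.job_done(): hands the job in; it is judged then, once.
The state is a dict: "time": time; "q": joint angles; "qd": joint speeds; "joint_efforts": joint torques, N m; "ee_pos": TCP position; "tcp_rot": TCP orientation; "wrist_force": force on the tool from outside, world axes, zero at the start; "torque": the same for the moment, N m; "opening": finger opening in m; "grasp_force": force on a finger pad.
Only numpy, scipy, OpenCV 4.12 (cv2) and the standard library are available. Lean on these libraries where they do the work, as an engineer would, in place of code of your own. Each camera call takes 0.05 s, during which the arm holds its last target. There are 200 camera calls.

### The job

Put the head lamp kit away for charging. First stand the black battery pack on the dock's landing plate and slide it along the tapered dovetail way until it wedges tight, fully home, and let go; then hang the orange-and-yellow head lamp over the steel rail under the little shelf, one pad on each side of the rail, near the rail's middle. Do not drop either of them, and do not disturb the other things on the bench.

Things in the scene. Friction and masses are not known exactly. Their poses are not given: they have to be found in the camera images.
- pack: Black battery pack, two blue bands, grey dovetail foot, 0.3-0.65 kg, upright. Origin: middle of the foot's underside, z up. Body 120 (x) by 50 (y) mm, 14 to 64 mm up (grip the 50 mm width, about 50 mm up). Foot 80 mm (x), 14 high, flanks lean in 28 deg; bottom half width 26.2 mm at the -x end, 17.8 at the +x end (6 deg a side). The +x end (brass contact on the body) enters the dock first.
- dock: Charging dock, fixed. Origin at bench level below its middle; x = the way the pack slides in; z up. Grey plate x -110 to 120 mm, 110 mm wide, top 15 mm up: landing plate (yellow lines) to x = 10, then aluminium dovetail way x 10 to 96, walls 12 mm high, fitting the pack's foot, narrowing to +x. A low stop catches the foot 6 mm past home. Black housing 60 mm high, x 122 to 167.
- dock_mouth (a point): Point on the landing plate, 15 mm above the bench, on the way's centre line, 95 mm before dock_home: a pack with its origin here stands wholly on the plate, 15 mm short of the mouth; the way still catches 4 mm of sideways error. Axes as the dock's.
- dock_home (a point): Point on the way's floor, 15 mm above the bench: the pack's origin lies here, axes parallel to the dock's, when the foot is wedged tight. A push of 10 to 15 N along dock +x wedges it (it may creep a millimetre or two past). Held stiffly even 1 mm off the centre line it jams short; pushed on its -x end it centres itself.
- lamp: Head lamp, 0.2-0.45 kg: rigid yellow band, an upside-down U in its x-z plane, standing on two black pads; orange housing on top. Origin at the undersides' level between the pads, z up. Pads 46 mm (y), 55 high, x from 54 to 74 mm either side. Band 26 mm wide (y), 8 thick. Housing 56 (x) by 32 (y) mm, 96 to 143 mm up (grip the 32 mm, about 127 up). Lens at +x; may hang either way round.
- lamp_crown (a point): Inner side of the band at the crown, 90 mm above the undersides of the pads in lamp z: it rests on the rail's top when the lamp hangs. From here the inner side falls 20 deg to both sides. Axes as the lamp's.
- rail_mid (a point): Middle of a round steel rail's axis, 142 mm above the bench: 16 mm thick, 300 long along y; x points level, away from the robot. A hung lamp's crown is 8 mm above this. A plywood shelf from x = 10 to 80 mm, underside 150 mm above the rail's axis, leaves no room for an upright gripper: lean it back to -x by 25 to 45 deg. Side panels at y +-150, x -20 to 80. Front and back open.
- cell_a: Bystander: loose blue battery cell standing, 33 mm diameter, 61 mm high, origin at its underside.
- cell_b: Bystander: second such cell.
- tape: Bystander: roll of black tape lying flat, 100 mm diameter, 22 mm high, origin at its underside.
- meter: Bystander: yellow multimeter lying flat, 150 x 75 x 42 mm, origin at its underside.
- driver: Bystander: screwdriver with red handle lying flat, 190 mm long.
- mug: Bystander: white mug, 80 mm diameter, 90 mm high, origin at its underside.
Not all that is in view belongs to the job. Leave any green or pink look-alike of the lamp alone.

How it is judged (in metres and radians):
On the way, in this order (a step that is already met when the one before it is completed fails the run):
1. the pack is wedged home in the dock and let go (x of pack in the frame of dock_home between -0.005 and 0.008 m and y of pack in the frame of dock_home between -0.004 and 0.004 m and z of pack in the frame of dock_home below 0.004 m and angle between the x axis of pack and the x axis of dock_home, either way round below 0.06 rad and contact force between the fingers and pack below 0.1 N), for 0.2 s.
2. the lamp hangs over the rail (x of lamp_crown in the frame of rail_mid between -0.025 and 0.025 m and z of lamp_crown in the frame of rail_mid between 0 and 0.014 m and angle between lamp's own z axis and vertical below 0.4 rad), for 0.2 s.
At the end, for the whole second after the job is handed in: Both released: the pack wedged in the dock, at most 5 mm short of home and 4 mm aside, parallel within 0.06 rad; the lamp hanging, swaying under 0.2 m/s, crown on the rail within 25 mm across and 80 mm along it from the middle, tilted under 0.35 rad, square to the rail within 0.4 rad (x of pack in the frame of dock_home between -0.005 and 0.008 m and y of pack in the frame of dock_home between -0.004 and 0.004 m and z of pack in the frame of dock_home below 0.004 m and angle between the x axis of pack and the x axis of dock_home, either way round below 0.06 rad and x of lamp_crown in the frame of rail_mid between -0.025 and 0.025 m and y of lamp_crown in the frame of rail_mid between -0.08 and 0.08 m and z of lamp_crown in the frame of rail_mid between 0 and 0.014 m and angle between lamp's own z axis and vertical below 0.35 rad and angle between the y axis of lamp and the y axis of rail_mid, either way round below 0.4 rad and linear speed of lamp below 0.2 m/s and linear speed of pack below 0.02 m/s); the robot touches nothing.
It fails at once if the lamp is dropped (moving faster than 0.7 m/s out of the fingers) (linear speed of lamp above 0.7 m/s and contact force between the fingers and lamp below 0.05 N).
It fails at once if the pack is dropped (moving faster than 0.7 m/s out of the fingers) (linear speed of pack above 0.7 m/s and contact force between the fingers and pack below 0.05 N).
It fails at once if another thing on the bench is shifted by more than 30 mm (distance of any of cell_a, cell_b, tape, meter, driver, mug from where it was at the start of the episode above 0.03 m).
It fails at once if a standing cell or the mug is knocked over (angle between any of cell_a, cell_b, mug's own z axis and vertical above 0.7 rad).
It also fails if it takes over 72 s, if anything falls off the work surface, if the arm or the gripper's body presses on something with over 40 N, if the wrist force passes 120 N, or if a joint passes its speed limit or range.

## Working session

There is one attempt and no reset: what is moved stays moved. The work goes in short steps, Python scripts to look and compute and a tool call to move; the robot and the scene stay as the last step left them, time stands still between calls to the robot, and variables do not carry over. Pictures are saved under pics/ and viewed, at most 12 in all, crops included, and the job is handed in when it is done.

Besides the shell and the picture viewer there is one more tool, called after "Call:" by a JSON object that holds its "fn" and its "kwargs". carry_out: Moves the arm, as the interface text tells. Its arguments: {"type":"object","properties":{"moves":{"type":"string"},"force":{"type":"number"}},"required":["moves"]}

```bash
mkdir -p pics; ls; cat > h.py <<'E'
import numpy as np, cv2
from workcell import bot
from scipy.spatial.transform import Rotation as R
E
python3 - <<'E'
from h import *
o=bot.get_obs();print(o)
for n in ["scene","top","wrist"]:
    c=bot.camera(n);cv2.imwrite(f"pics/{n}0.png",c["img"][:,:,::-1])
    print(n,{k:v for k,v in c.items() if k!="img"})
E
```

```text
pics
{'time': 0.0, 'q': array([-7.62608501e+01,  5.01031108e+00,  1.00347135e+01,  9.50989383e+01,
        1.77057003e-03,  9.00003768e+01]), 'qd': array([-0.03649143,  0.01475042,  0.01513942,  0.05515874, -0.03771742,
        0.04701626]), 'joint_efforts': array([ 3.61935026e-04, -5.20392323e+01,  4.64805186e+01,  1.62611768e-02,
        8.86127191e-05,  5.40573666e-06]), 'ee_pos': array([ 0.13058613, -0.53406465,  0.24759294]), 'tcp_rot': array([-1.79925464e+02, -1.77007830e-03,  1.37387707e+01]), 'wrist_force': array([-0.05102192, -0.28104437, -0.06161986]), 'torque': array([-0.026159  ,  0.03205916,  0.01639809]), 'grasp_force': 0.0, 'opening': 0.08551076771841004}
scene {'mtx': array([[556.43755318,   0.        , 334.4805459 ],
       [  0.        , 556.43755318, 237.29900091],
       [  0.        ,   0.        ,   1.        ]]), 'position': array([1.32988117, 0.31861223, 0.74346928]), 'orientation': array([ 53.78989174,  -1.37681476, 108.28276794])}
top {'mtx': array([[512.03518952,   0.        , 311.96779782],
       [  0.        , 512.03518952, 242.24356262],
       [  0.        ,   0.        ,   1.        ]]), 'position': array([0.40729942, 0.06348486, 1.12547881]), 'orientation': array([ 5.11220658e+00,  1.66623178e-02, -9.04377981e+01])}
wrist {'mtx': array([[353.78800208,   0.        , 315.25454663],
       [  0.        , 353.78800208, 244.10447364],
       [  0.        ,   0.        ,   1.        ]]), 'mount': array([[-3.01512807e-04,  9.64151828e-01,  2.65351016e-01,
         6.77483751e-02],
       [ 9.99999786e-01,  1.36710480e-04,  6.39541864e-04,
         1.10838418e-03],
       [ 5.80339193e-04,  2.65351152e-01, -9.64151663e-01,
        -1.26896397e-01],
       [ 0.00000000e+00,  0.00000000e+00,  0.00000000e+00,
         1.00000000e+00]])}
```

View pics/top0.png

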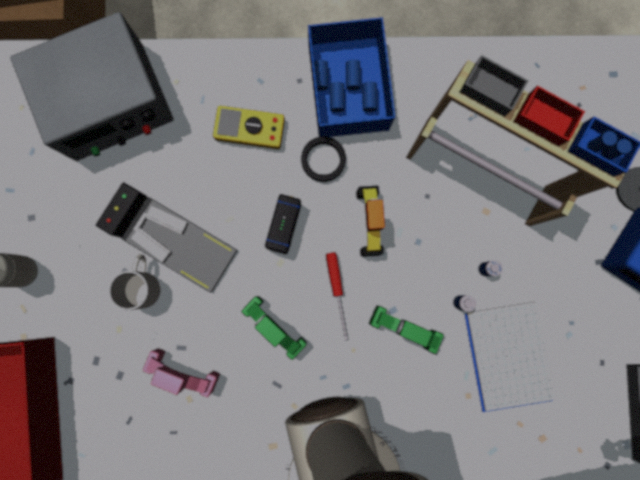

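View pics/scene0.png

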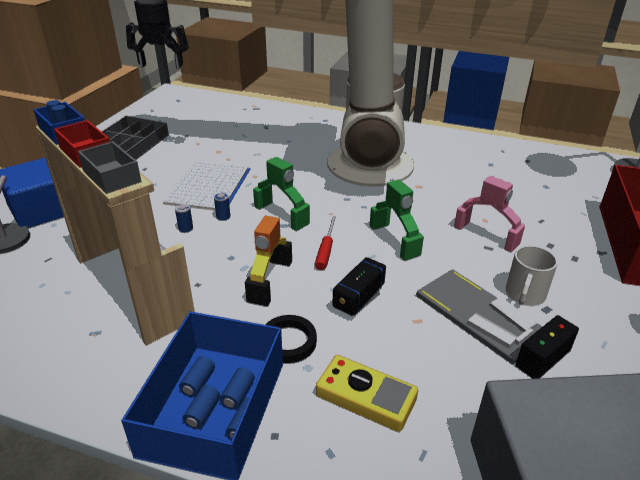

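```bash
python3 - <<'E'
from h import *
t=cv2.imread("pics/top0.png");s=cv2.imread("pics/scene0.png")
def crop(im,x0,y0,x1,y1,f,n): cv2.imwrite(n,cv2.resize(im[y0:y1,x0:x1],None,fx=f,fy=f,interpolation=cv2.INTER_CUBIC))
a=cv2.resize(t[170:300,90:390],None,fx=2.5,fy=2.5,interpolation=3)
b=cv2.resize(t[115:225,400:600],None,fx=2.5,fy=2.5,interpolation=3)
m=np.zeros((600,750,3),np.uint8);m[:325]=a;m[325:600,:500]=b
cv2.imwrite("pics/topc.png",m)
crop(s,235,200,585,400,2.25,"pics/scenec.png")
E
```

```text
(no output)
```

View pics/topc.png

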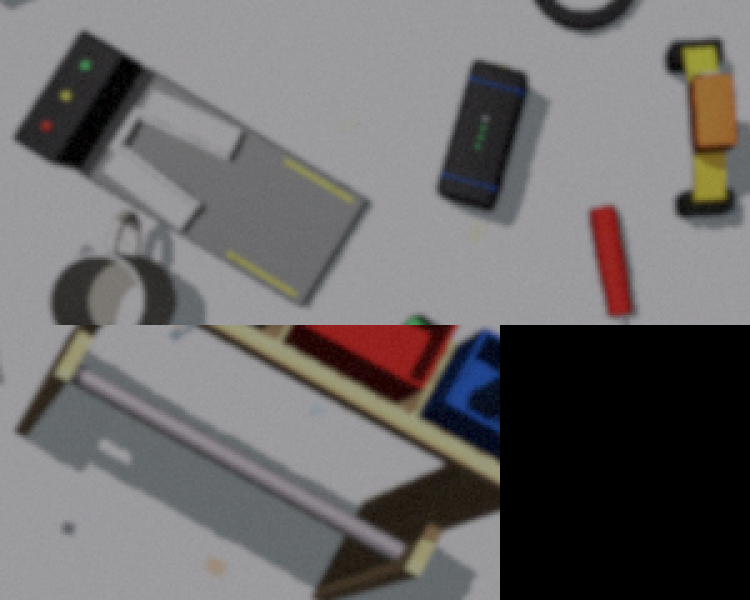

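View pics/scenec.png

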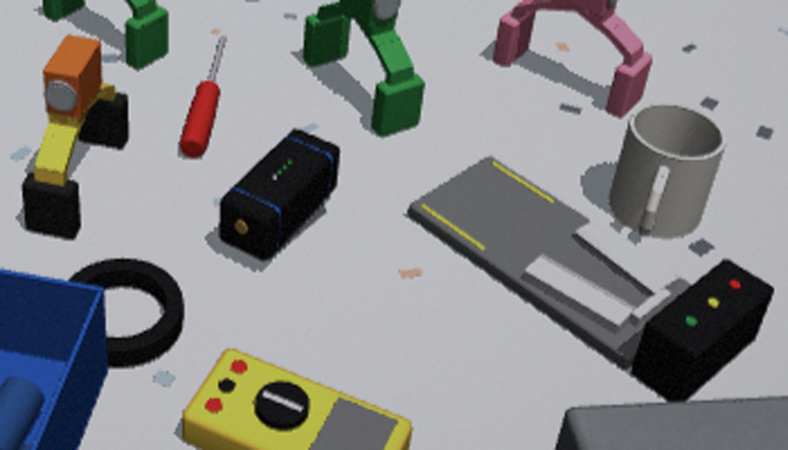

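```bash
cat >> h.py <<'E'
CAM={"top":(np.array([[512.03518952,0,311.96779782],[0,512.03518952,242.24356262],[0,0,1]]),np.array([0.40729942,0.06348486,1.12547881]),R.from_euler('xyz',[5.11220658,1.66623178e-02,-90.4377981],degrees=True).as_matrix()),
"scene":(np.array([[556.43755318,0,334.4805459],[0,556.43755318,237.29900091],[0,0,1]]),np.array([1.32988117,0.31861223,0.74346928]),R.from_euler('xyz',[53.78989174,-1.37681476,108.28276794],degrees=True).as_matrix())}
MOUNT=np.array([[-3.01512807e-04,9.64151828e-01,2.65351016e-01,6.77483751e-02],[9.99999786e-01,1.36710480e-04,6.39541864e-04,1.10838418e-03],[5.80339193e-04,2.65351152e-01,-9.64151663e-01,-1.26896397e-01],[0,0,0,1]])
KW=np.array([[353.78800208,0,315.25454663],[0,353.78800208,244.10447364],[0,0,1]])
def wcam(o):
    Rt=R.from_euler('xyz',o["tcp_rot"],degrees=True).as_matrix()
    return KW,np.array(o["ee_pos"])+Rt@MOUNT[:3,3],Rt@MOUNT[:3,:3]
def ray(c,p):
    K,t,Rm=c; d=np.linalg.inv(K)@[p[0],p[1],1]; d=Rm@(d*[1,-1,-1]); return t,d/np.linalg.norm(d)
def atz(c,p,z):
    t,d=ray(c,p); return t+d*(z-t[2])/d[2]
def tri(*cp):
    A=np.zeros((3,3));b=np.zeros(3)
    for c,p in cp:
        t,d=ray(c,p);P=np.eye(3)-np.outer(d,d);A+=P;b+=P@t
    return np.linalg.solve(A,b)
def proj(c,X):
    K,t,Rm=c; q=Rm.T@(np.asarray(X)-t)*[1,-1,-1]; q=K@q; return q[:2]/q[2]
E
python3 - <<'E'
from h import *
np.set_printoptions(precision=4,suppress=True)
T=lambda u,v:(CAM["top"],(90+u/2.5,170+v/2.5)); S=lambda u,v:(CAM["scene"],(235+u/2.25,200+v/2.25))
for n,a,b in [("pf+y",(470,77),(280,222)),("pf-y",(524,92),(235,203)),("pb+y",(443,173),(333,158)),("pb-y",(497,188),(285,137)),
 ("dock -y c",(368,205),(410,207)),("dock+y c",(305,303),(490,158)),("yl r0",(352,202),(422,207)),("yl r1",(285,160),(484,248)),("yl l0",(298,294),(494,162)),("yl l1",(227,252),(553,201)),
 ("LEDg",(85,65),(691,321)),("LEDy",(66,95),(713,302)),("LEDr",(46,126),(735,284)),("wall r",(243,133),(525,265)),("wall l",(203,205),(578,228)),
 ("lf+y",(692,76),(84,78)),("lf-y",(732,72),(45,70)),("lb-y",(738,147),(68,35)),("lb+y",(698,152),(103,42))]:
    print(n,tri(T(*a),S(*b)))
for u,v in [(80,375),(405,553)]: print("rail",atz(CAM["top"],(400+u/2.5,115+(v-325)/2.5),.142))
E
```

```text
pf+y [0.5916 0.1374 0.0504]
pf-y [0.5785 0.0931 0.0469]
pb+y [0.509  0.1598 0.06  ]
pb-y [0.4961 0.114  0.0608]
dock -y c [0.4867 0.2295 0.0061]
dock+y c [0.4014 0.2847 0.0112]
yl r0 [0.4893 0.2413 0.0119]
yl r1 [0.5262 0.3003 0.0147]
yl l0 [0.4093 0.2897 0.0141]
yl l1 [0.4465 0.3491 0.0155]
LEDg [0.6032 0.4595 0.0609]
LEDy [0.5777 0.4747 0.0613]
LEDr [0.5517 0.4908 0.061 ]
wall r [0.5486 0.3348 0.0269]
wall l [0.4865 0.3705 0.0246]
lf+y [ 0.575  -0.0403  0.1403]
lf-y [ 0.5779 -0.0724  0.1422]
lb-y [ 0.5199 -0.077   0.1389]
lb+y [ 0.5165 -0.0461  0.1367]
rail [ 0.7051 -0.1744  0.142 ]
rail [ 0.5618 -0.4226  0.142 ]
```

```bash
cat >> h.py <<'E'
def go(pos,rpy,frm=None):
    o=bot.get_obs(); p,r=(o["ee_pos"],o["tcp_rot"]) if frm is None else frm
    R0=R.from_euler('xyz',r,degrees=True);R1=R.from_euler('xyz',rpy,degrees=True)
    print("shift",np.round(R0.inv().apply(np.array(pos)-p)*1000,1),"rot",np.round((R0.inv()*R1).as_rotvec(degrees=True),2))
E
python3 -c "
from h import *
go([.5438,.1261,.18],[180,0,-14.7])
print(atz(CAM['top'],(90+115/2.5,170+295/2.5),.08))"
```

```text
shift [ 558.2 -543.1   68.3] rot [-6.000e-02  1.000e-02  2.844e+01]
[0.41014067 0.42168016 0.08      ]
```

Call:
{"fn": "carry_out", "kwargs": {"moves": "558 -543 68 0 0 28.4 85;558 -543 68 0 0 28.4 85;558 -543 68 0 0 28.4 85;558 -543 68 0 0 28.4 85;558 -543 68 0 0 28.4 85;558 -543 68 0 0 28.4 85;558 -543 68 0 0 28.4 85;558 -543 68 0 0 28.4 85;558 -543 68 0 0 28.4 85;558 -543 68 0 0 28.4 85;558 -543 68 0 0 28.4 85;558 -543 68 0 0 28.4 85;558 -543 68 0 0 28.4 85;558 -543 68 0 0 28.4 85;558 -543 68 0 0 28.4 85;558 -543 68 0 0 28.4 85;558 -543 68 0 0 28.4 85;558 -543 68 0 0 28.4 85;558 -543 68 0 0 28.4 85;558 -543 68 0 0 28.4 85", "force": 60}}

```text
time: 2.15
ee_pos: [0.4941, -0.084, 0.1825]
tcp_rot: [-177.9, 0.1, -10.7]
wrist_force: [0.1, -0.4, 0.5]
opening: 0.0851
grasp_force: 0.0
```

```bash
python3 -c "
from h import *
go([.5438,.1261,.18],[180,0,-14.7])"
```

```text
shift [   9.8 -215.5   10.4] rot [-2.1   0.14  3.98]
```

Call:
{"fn": "carry_out", "kwargs": {"moves": "10 -215 0 -2 0 4 85;10 -215 0 -2 0 4 85;10 -215 0 -2 0 4 85;10 -215 0 -2 0 4 85;10 -215 0 -2 0 4 85;10 -215 0 -2 0 4 85;10 -215 0 -2 0 4 85;10 -215 0 -2 0 4 85;10 -215 0 -2 0 4 85;10 -215 0 -2 0 4 85;10 -215 0 -2 0 4 85"}}

```text
time: 3.25
ee_pos: [0.5034, -0.0844, 0.1899]
tcp_rot: [-177.8, 0.2, -10.6]
wrist_force: [-0.1, 0.7, -1.0]
opening: 0.0851
grasp_force: 0.0
```

```bash
python3 - <<'E'
from h import *
o=bot.get_obs();c=bot.camera("wrist");cv2.imwrite("pics/w1.png",c["img"][:,:,::-1])
print(o["ee_pos"],o["tcp_rot"],o["q"])
w=wcam(o)
# expected pack top corners
d=R.from_euler('z',-14.7,degrees=True)
for x,y in [(60,25),(60,-25),(-60,-25),(-60,25)]: print(proj(w,np.array([.5438,.1261,.064])+d.apply([x/1e3,y/1e3,0])))
go([.5438,.1261,.18],[180,0,-14.7])
E
```

```text
[ 0.50344667 -0.08439486  0.18991931] [-177.76795379    0.22452611  -10.63169543] [-10.68775339  -1.03582861  -2.59378726  88.66875227   2.23182546
 179.94389992]
[ -6.7585376  153.79102603]
[ 61.79780696 158.94620279]
[ 80.22606735 311.52738793]
[ 19.40257495 306.4518351 ]
shift [   0.8 -213.8   18.3] rot [-2.22  0.3   4.06]
```

View pics/w1.png

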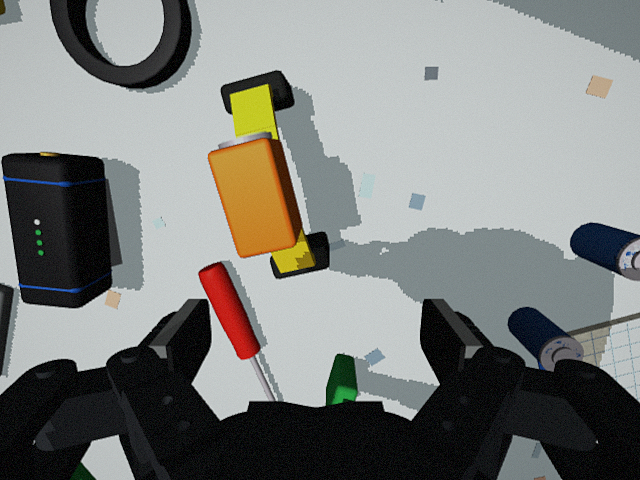

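```bash
python3 - <<'E'
from h import *
go([.5438,.1261,.18],[180,0,75])
go([.5438,.1261,.18],[180,0,165.3])
E
```

```text
shift [   0.8 -213.8   18.3] rot [ -1.97  -1.48 -85.63]
shift [   0.8 -213.8   18.3] rot [  -0.47   -3.41 -175.91]
```

Call:
{"fn": "carry_out", "kwargs": {"moves": "1 -214 18 -2 -1.5 -85.6 85;1 -214 18 -2 -1.5 -85.6 85;1 -214 18 -2 -1.5 -85.6 85;1 -214 18 -2 -1.5 -85.6 85;1 -214 18 -2 -1.5 -85.6 85;1 -214 18 -2 -1.5 -85.6 85;1 -214 18 -2 -1.5 -85.6 85;1 -214 18 -2 -1.5 -85.6 85;1 -214 18 -2 -1.5 -85.6 85;1 -214 18 -0.5 -3.4 -175.9 85;1 -214 18 -0.5 -3.4 -175.9 85;1 -214 18 -0.5 -3.4 -175.9 85;1 -214 18 -0.5 -3.4 -175.9 85;1 -214 18 -0.5 -3.4 -175.9 85;1 -214 18 -0.5 -3.4 -175.9 85;1 -214 18 -0.5 -3.4 -175.9 85;1 -214 18 -0.5 -3.4 -175.9 85;1 -214 18 -0.5 -3.4 -175.9 85;1 -214 18 -0.5 -3.4 -175.9 85;1 -214 18 -0.5 -3.4 -175.9 85"}}

```text
time: 5.3
ee_pos: [0.544, 0.1263, 0.1802]
tcp_rot: [180.0, 0.0, 161.6]
wrist_force: [-0.4, 1.5, 0.4]
opening: 0.0846
grasp_force: 0.0
```

```bash
python3 - <<'E'
from h import *
o=bot.get_obs()
print(o["ee_pos"],o["tcp_rot"],o["q"])
go([.5438,.1261,.18],[180,0,165.3])
go([.5438,.1261,.05],[180,0,165.3])
E
```

```text
[0.54396599 0.12625393 0.18024357] [1.79996957e+02 1.21762655e-02 1.61584372e+02] [ 1.30687365e+01  5.25537171e+00  2.84063288e+00  8.75732882e+01
 -3.76427940e-03  3.14843636e+01]
shift [ 0.1 -0.2  0.2] rot [ 0.    0.01 -3.72]
shift [ 1.000e-01 -2.000e-01  1.302e+02] rot [ 0.    0.01 -3.72]
```

Call:
{"fn": "carry_out", "kwargs": {"moves": "0 0 20 0 0 -3.7 85;0 0 60 0 0 -3.7 85;0 0 100 0 0 -3.7 85;0 0 130 0 0 -3.7 85;0 0 130 0 0 -3.7 85;0 0 130 0 0 -3.7 45;0 0 130 0 0 -3.7 45;0 0 130 0 0 -3.7 45;0 0 130 0 0 -3.7 45;0 0 130 0 0 -3.7 45;0 0 130 0 0 -3.7 45;0 0 130 0 0 -3.7 45;0 0 130 0 0 -3.7 45;0 0 130 0 0 -3.7 45", "force": 60}}

```text
time: 6.7
ee_pos: [0.5452, 0.1264, 0.0529]
tcp_rot: [179.9, 0.2, 164.9]
wrist_force: [-0.9, -1.5, 6.2]
opening: 0.0491
grasp_force: 62.4
```

```bash
python3 - <<'E'
from h import *
o=bot.get_obs()
print(o["ee_pos"],o["tcp_rot"],o["q"])
go([.470,.300,.16],[180,0,-121.6])
E
```

```text
[0.5452469  0.12636205 0.05285191] [179.91185643   0.20735434 164.9140888 ] [ 1.30576816e+01  6.86550290e+00 -9.54481136e+00  7.33652715e+01
 -2.00829996e-02  2.81433940e+01]
shift [ 117.5  148.2 -107.3] rot [-6.000e-02  2.300e-01 -7.349e+01]
```

```bash
python3 - <<'E'
from h import *
go([.60,.33,.24],[180,0,178])
E
```

```text
shift [  -0.5  211.2 -186.8] rot [  0.06   0.22 -13.09]
```

Call:
{"fn": "carry_out", "kwargs": {"moves": "0 0 -45 0 0 0 45;0 0 -90 0 0 0 45;0 30 -130 0 0 -4 45;0 70 -160 0 0 -8 45;0 110 -187 0 0 -13 45;0 150 -187 0 0.2 -13 45;0 185 -187 0 0.2 -13 45;0 211 -187 0 0.2 -13 45;0 211 -187 0 0.2 -13 45;0 211 -187 0 0.2 -13 45;0 211 -187 0 0.2 -13 45"}}

```text
time: 7.8
ee_pos: [0.5987, 0.3294, 0.2375]
tcp_rot: [180.0, -0.2, 177.9]
wrist_force: [-0.9, -0.1, -5.9]
opening: 0.0494
grasp_force: 67.0
```

```bash
python3 - <<'E'
from h import *
o=bot.get_obs();c=bot.camera("wrist")
im=cv2.resize(c["img"],None,fx=1.25,fy=1.25,interpolation=cv2.INTER_CUBIC)
cv2.imwrite("pics/w2.png",im[:,:,::-1]);np.save("o2.npy",o)
print(o["ee_pos"],o["tcp_rot"],o["q"],o["wrist_force"],o["opening"])
E
```

```text
[0.59871568 0.32941663 0.23753411] [179.99145649  -0.18857437 177.90869818] [28.77900812 24.74366292 32.78308787 98.19690068  0.1040899  30.87018095] [-0.89310754 -0.05710612 -5.91317969] 0.04941803116509065
```

View pics/w2.png

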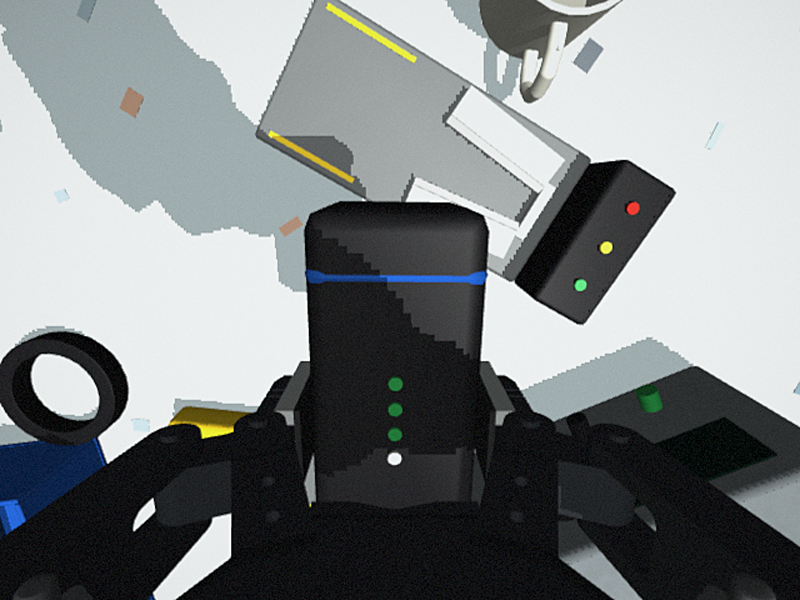

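```bash
python3 - <<'E'
from h import *
np.set_printoptions(precision=4,suppress=True)
o=np.load("o2.npy",allow_pickle=True).item();w=wcam(o)
P=lambda u,v,z:atz(w,(u/1.25,v/1.25),z)
a0,a1,b0,b1=P(328,5,.0152),P(415,60,.0152),P(271,134,.0152),P(353,181,.0152)
g,y,r=P(580,285,.061),P(606,247,.061),P(633,208,.061)
print(a0,a1,b0,b1,g,y,r,P(258,135,.015))
ang=lambda v:np.degrees(np.arctan2(v[1],v[0]))
print(ang(a1-a0),ang(b1-b0),ang(g-r)+90,ang(y-(a0+b0)/2),ang(y-(a1+b1)/2))
print((a0+b0)/2,(a1+b1)/2)
E
```

```text
[0.4098 0.2916 0.0152] [0.4462 0.3509 0.0152] [0.4917 0.243  0.0152] [0.5274 0.3017 0.0152] [0.604  0.4609 0.061 ] [0.5779 0.4768 0.061 ] [0.5523 0.4926 0.061 ] [0.492  0.2333 0.015 ]
58.404189831081524 58.67054992986679 58.55179827129282 58.73923186105082 58.818906330748725
[0.4507 0.2673 0.0152] [0.4868 0.3263 0.0152]
```

```bash
python3 - <<'E'
from h import *
go([.4789,.3134,.105],[180,0,-121.4])
E
```

```text
shift [118.8 -20.3 133.1] rot [  0.11  -0.14 -60.71]
```

Call:
{"fn": "carry_out", "kwargs": {"moves": "119 -20 0 0 0 -60.7 45;119 -20 0 0 0 -60.7 45;119 -20 0 0 0 -60.7 45;119 -20 0 0 0 -60.7 45;119 -20 40 0 0 -60.7 45;119 -20 80 0 0 -60.7 45;119 -20 110 0 0 -60.7 45;119 -20 133 0 0 -60.7 45;119 -20 133 0 0 -60.7 45;119 -20 133 0 0 -60.7 45;119 -20 133 0 0 -60.7 45;119 -20 133 0 0 -60.7 45"}}

```text
time: 9.05
ee_pos: [0.4795, 0.3147, 0.1066]
tcp_rot: [179.9, 0.1, -121.4]
wrist_force: [-0.6, 0.2, -6.2]
opening: 0.0491
grasp_force: 66.5
```

```bash
python3 - <<'E'
from h import *
o=bot.get_obs();print(o["ee_pos"],o["tcp_rot"],o["wrist_force"],o["opening"])
go([.4789,.3134,.069],[180,0,-121.4])
E
```

```text
[0.47952184 0.31473414 0.10660491] [ 1.79898446e+02  8.05988814e-02 -1.21403317e+02] [-0.61673295  0.15155808 -6.16098901] 0.049068640589774025
shift [ 1.5 -0.2 37.6] rot [ 0.1   0.08 -0.  ]
```

Call:
{"fn": "carry_out", "kwargs": {"moves": "1.5 0 20 0 0 0 45;1.5 0 32 0 0 0 45;1.5 0 35 0 0 0 45;1.5 0 36 0 0 0 45;1.5 0 36 0 0 0 45"}}

```text
time: 9.55
ee_pos: [0.4781, 0.3133, 0.0692]
tcp_rot: [179.8, -0.0, -121.4]
wrist_force: [-0.9, -0.2, -5.6]
opening: 0.0487
grasp_force: 66.5
```

Call:
{"fn": "carry_out", "kwargs": {"moves": "0 0 0.7 0 0 0 45;0 0 1.4 0 0 0 45;0 0 1.4 0 0 0 45"}}

```text
time: 9.85
ee_pos: [0.4781, 0.3133, 0.068]
tcp_rot: [179.9, -0.0, -121.4]
wrist_force: [-0.5, -1.0, -1.8]
opening: 0.0492
grasp_force: 67.0
```

Call:
{"fn": "carry_out", "kwargs": {"moves": "-8 0 -0.3 0 0 0 45;-16 0 -0.3 0 0 0 45;-24 0 -0.3 0 0 0 45;-32 0 -0.3 0 0 0 45;-40 0 -0.3 0 0 0 45;-45 0 -0.3 0 0 0 45;-45 0 -0.3 0 0 0 45"}}

```text
time: 10.55
ee_pos: [0.502, 0.3525, 0.068]
tcp_rot: [179.9, 0.0, -121.4]
wrist_force: [-0.8, 0.5, 3.5]
opening: 0.0489
grasp_force: 67.8
```

Call:
{"fn": "carry_out", "kwargs": {"moves": "-8 0 0 0 0 0 45;-15 0 0 0 0 0 45;-22 0 0 0 0 0 45;-22 0 0 0 0 0 45"}}

```text
time: 10.95
ee_pos: [0.5133, 0.3711, 0.068]
tcp_rot: [179.9, -0.0, -121.4]
wrist_force: [-0.6, -1.3, 3.5]
opening: 0.049
grasp_force: 67.8
```

Call:
{"fn": "carry_out", "kwargs": {"moves": "0 0 0 0 0 0 65;0 0 0 0 0 0 65;0 0 0 0 0 0 65;0 0 0 0 0 0 65;0 0 -30 0 0 0 65;0 0 -70 0 0 0 65;30 0 -75 0 0 0 30;70 0 -75 0 0 0 0;100 0 -75 0 0 0 0;100 0 -75 0 0 0 0;100 0 -75 0 0 0 0"}}

```text
time: 12.05
ee_pos: [0.461, 0.2847, 0.1432]
tcp_rot: [179.9, 0.0, -121.4]
wrist_force: [0.6, 0.9, 0.5]
opening: -0.0001
grasp_force: 0.0
```

```bash
python3 - <<'E'
from h import *
o=bot.get_obs();c=bot.camera("scene")
cv2.imwrite("pics/s3.png",cv2.resize(c["img"][220:400,380:600],None,fx=3,fy=3,interpolation=3)[:,:,::-1])
print(o["ee_pos"],o["tcp_rot"],o["opening"])
go([.5133-.521*.100,.3711-.8536*.100,.045],[180,0,-121.4])
E
```

```text
[0.46102894 0.28471333 0.14315448] [ 1.79859252e+02  4.68263255e-03 -1.21408374e+02] -0.0001268279881877487
shift [-0.4  0.1 97.9] rot [ 0.15 -0.01  0.02]
```

View pics/s3.png

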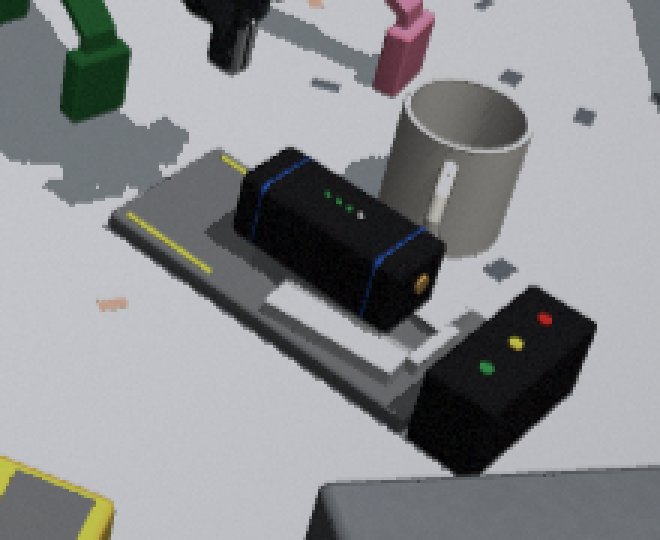

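Call:
{"fn": "carry_out", "kwargs": {"moves": "0 0 40 0 0 0 0;0 0 80 0 0 0 0;0 0 97 0 0 0 0;-10 0 98 0 0 0 0;-20 0 98 0 0 0 0;-28 0 98 0 0 0 0;-32 0 98 0 0 0 0;-36 0 98 0 0 0 0;-40 0 98 0 0 0 0;-40 0 98 0 0 0 0"}}

```text
time: 13.1
ee_pos: [0.4819, 0.3195, 0.0452]
tcp_rot: [179.9, -0.0, -121.4]
wrist_force: [-0.6, -1.3, 1.3]
opening: -0.0
grasp_force: 0.0
```

Call:
{"fn": "carry_out", "kwargs": {"moves": "-3 0 0 0 0 0 0;-6 0 0 0 0 0 0;-9 0 0 0 0 0 0;-11 0 0 0 0 0 0;-13 0 0 0 0 0 0;-13 0 0 0 0 0 0"}}

```text
time: 13.7
ee_pos: [0.4883, 0.3298, 0.0449]
tcp_rot: [179.9, -0.1, -121.4]
wrist_force: [-1.1, -5.3, 0.8]
opening: 0.0002
grasp_force: 0.0
```

Call:
{"fn": "carry_out", "kwargs": {"moves": "-1 0 0 0 0 0 0;-2 0 0 0 0 0 0;-2 0 0 0 0 0 0"}}

```text
time: 14.0
ee_pos: [0.489, 0.3309, 0.0448]
tcp_rot: [179.9, -0.2, -121.4]
wrist_force: [-2.8, -8.5, 3.4]
opening: 0.0001
grasp_force: 0.0
```

Call:
{"fn": "carry_out", "kwargs": {"moves": "-1 0 0 0 0 0 0;-2 0 0 0 0 0 0;-2 0 0 0 0 0 0"}}

```text
time: 14.3
ee_pos: [0.4891, 0.3314, 0.0444]
tcp_rot: [179.8, -0.4, -121.4]
wrist_force: [-8.3, -15.4, 4.9]
opening: -0.0002
grasp_force: 0.0
```

Call:
{"fn": "carry_out", "kwargs": {"moves": "10 0 0 0 0 0 0;30 0 -10 0 0 0 0;40 0 -50 0 0 0 0;40 0 -100 0 0 0 0;40 0 -150 0 0 0 0;40 0 -200 0 0 0 30;40 0 -200 0 0 0 60"}}

```text
time: 15.0
ee_pos: [0.4717, 0.3006, 0.2529]
tcp_rot: [-179.9, 0.6, -121.4]
wrist_force: [0.2, 0.5, 0.8]
opening: 0.0283
grasp_force: 0.0
```

```bash
python3 - <<'E'
from h import *
np.set_printoptions(precision=4,suppress=True)
o1={"ee_pos":np.array([0.50344667,-0.08439486,0.18991931]),"tcp_rot":[-177.76795379,0.22452611,-10.63169543]}
w=wcam(o1);T=lambda u,v:(CAM["top"],(90+u/2.5,170+v/2.5))
pts=[]
for a,b in [((208,152),(692,76)),((270,138),(732,72)),((298,245),(738,147)),((238,257),(698,152))]:
    x=tri((w,a),T(*b));pts.append(atz(w,a,.143));print(x,pts[-1])
print(np.mean(pts,0))
o=bot.get_obs();print(o["ee_pos"],o["q"],o["opening"])
c=bot.camera("top");d=c["img"][170:300,90:250]
cv2.imwrite("pics/t4.png",cv2.resize(d,None,fx=4,fy=4,interpolation=3)[:,:,::-1])
E
```

```text
[ 0.5768 -0.0441  0.1401] [ 0.5771 -0.0449  0.143 ]
[ 0.5784 -0.0754  0.142 ] [ 0.5779 -0.0758  0.143 ]
[ 0.5216 -0.0785  0.1365] [ 0.5241 -0.0784  0.143 ]
[ 0.5194 -0.0463  0.137 ] [ 0.5232 -0.0464  0.143 ]
[ 0.5506 -0.0614  0.143 ]
[0.4717 0.3006 0.2529] [ 32.4292   5.7984  11.4717  95.0941   0.1598 -26.2098] 0.028256172661497367
```

```bash
python3 - <<'E'
from h import *
go([.4918,-.0645,.220],[180,35,-176.5])
E
```

```text
shift [ 301.  -207.4   27.2] rot [ 16.98 -31.88  53.29]
```

Call:
{"fn": "carry_out", "kwargs": {"moves": "301 -207 27 17 -31.9 53.3 85;301 -207 27 17 -31.9 53.3 85;301 -207 27 17 -31.9 53.3 85;301 -207 27 17 -31.9 53.3 85;301 -207 27 17 -31.9 53.3 85;301 -207 27 17 -31.9 53.3 85;301 -207 27 17 -31.9 53.3 85;301 -207 27 17 -31.9 53.3 85;301 -207 27 17 -31.9 53.3 85;301 -207 27 17 -31.9 53.3 85;301 -207 27 17 -31.9 53.3 85;301 -207 27 17 -31.9 53.3 85;301 -207 27 17 -31.9 53.3 85;301 -207 27 17 -31.9 53.3 85"}}

```text
time: 16.45
ee_pos: [0.4903, -0.0647, 0.2173]
tcp_rot: [-179.7, 34.6, -176.3]
wrist_force: [-0.6, -0.1, -0.7]
opening: 0.0846
grasp_force: 0.0
```

```bash
python3 - <<'E'
from h import *
np.set_printoptions(precision=4,suppress=True)
o=bot.get_obs();print(o["ee_pos"],o["tcp_rot"],o["q"],o["opening"])
go([.549,-.061,.126],[180,35,-176.5])
c=bot.camera("top");d=c["img"][170:290,90:290]
a=cv2.resize(d,None,fx=4,fy=4,interpolation=3)[:,:,::-1]
c=bot.camera("scene");b=cv2.resize(c["img"][280:380,440:600],None,fx=2.8,fy=2.8,interpolation=3)[:,:,::-1]
e=cv2.resize(bot.camera("wrist")["img"],None,fx=.4,fy=.4,interpolation=cv2.INTER_AREA)[:,:,::-1] if 0 else None
m=np.zeros((600,800,3),np.uint8);m[:480]=a;m[320:600,352:800]=b
cv2.imwrite("pics/t4.png",m)
E
```

```text
[ 0.4903 -0.0647  0.2173] [-179.6863   34.5995 -176.2511] [-12.2056 -36.566  -33.8526  59.0857   8.6743 -13.231 ] 0.08464214471816019
shift [  3.4   0.4 108.6] rot [-0.17 -0.4   0.21]
```

View pics/t4.png

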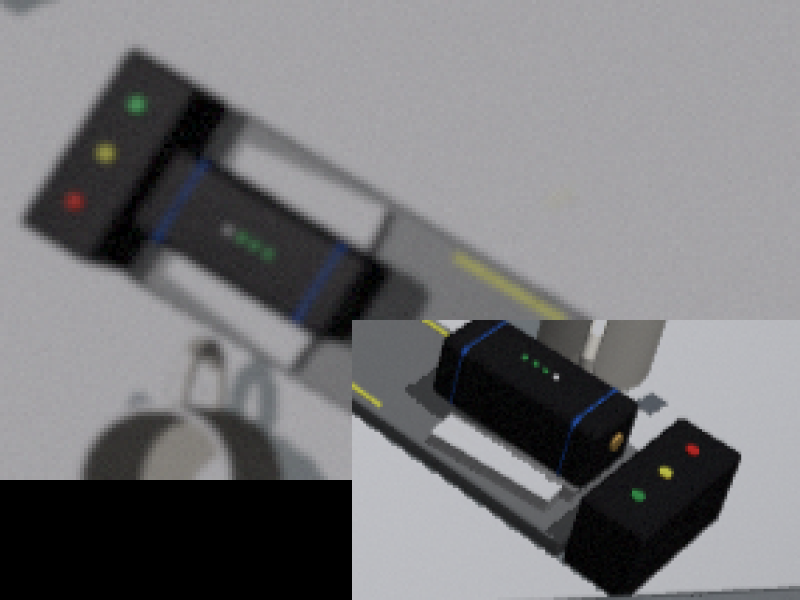

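```bash
python3 - <<'E'
from h import *
np.set_printoptions(precision=4,suppress=True)
T=lambda u,v,z:atz(CAM["top"],(90+u/4,170+v/4),z)
S=lambda u,v,z:atz(CAM["scene"],(440+(u-352)/2.8,280+(v-320)/2.8),z)
d=np.array([.521,.8536,0]);n=np.array([-.8536,.521,0])
h=np.array([.5284,.3945,0])
for nm,p in [("tf",T(181,201,.079)),("tr",T(320,283.5,.079)),("tLED",T(106,153,.061)),("sf",S(596,407,.079)),("sr",S(485,338,.079)),("sLED",S(666,472,.061))]:
    print(nm,p,(p-h)@d,(p-h)@n)
E
```

```text
tf [0.5492 0.4268 0.079 ] 0.03837549837921159 -0.0009442151835066557
tr [0.506  0.3544 0.079 ] -0.045875475669417326 -0.0017260255264339639
tLED [0.5773 0.473  0.061 ] 0.09248605268518383 -0.0008929358970093304
sf [0.5532 0.4305 0.079 ] 0.04363313509310508 -0.0024053602930879004
sr [0.5106 0.3586 0.079 ] -0.03994896088734469 -0.0035347658732269092
sLED [0.5767 0.4767 0.061 ] 0.09533239827940031 0.0015882476504589349
```

Call:
{"fn": "carry_out", "kwargs": {"moves": "3 0 35 0 0 0 85;3 0 70 0 0 0 85;3 0 95 0 0 0 85;3 0 106 0 0 0 85;3 0 107 0 0 0 85;3 0 107 0 0 0 85"}}

```text
time: 17.15
ee_pos: [0.5484, -0.0623, 0.1285]
tcp_rot: [-179.7, 34.7, -176.3]
wrist_force: [0.6, -0.7, 0.5]
opening: 0.085
grasp_force: 0.0
```

```bash
python3 - <<'E'
from h import *
o=bot.get_obs();print(o["ee_pos"],o["tcp_rot"],o["wrist_force"])
cv2.imwrite("pics/w5.png",bot.camera("wrist")["img"][:,:,::-1])
E
```

```text
[ 0.54838129 -0.06227071  0.12846295] [-179.6777076    34.65638017 -176.33029031] [ 0.57009943 -0.73107564  0.50139881]
```

View pics/w5.png

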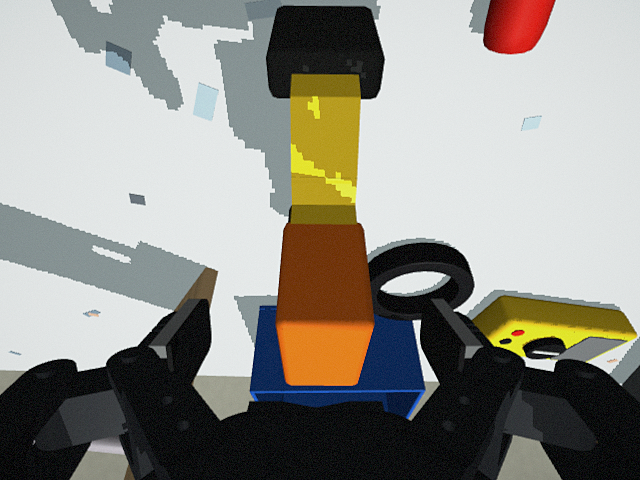

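Call:
{"fn": "carry_out", "kwargs": {"moves": "0 0 0 0 0 0 25;0 0 0 0 0 0 25;0 0 0 0 0 0 25;0 0 0 0 0 0 25;0 0 0 0 0 0 25;0 0 0 0 0 0 25;0 0 0 0 0 0 25;0 0 0 0 0 0 25;0 0 0 0 0 0 25;0 0 0 0 0 0 25", "force": 60}}

```text
time: 18.2
ee_pos: [0.5485, -0.0622, 0.1281]
tcp_rot: [-179.7, 34.7, -176.3]
wrist_force: [-3.6, 1.0, 5.8]
opening: 0.0312
grasp_force: 60.6
```

```bash
python3 - <<'E'
from h import *
o=bot.get_obs();p=o["ee_pos"]
go([p[0],p[1],.302],[180,35,-176.5])
go([.5035,-.2235,.302],[180,35,150])
E
```

```text
shift [ -98.9   -0.8 -143. ] rot [-0.22 -0.33  0.14]
shift [ -53.5 -159.  -173.6] rot [18.92 -0.25 27.63]
```

Call:
{"fn": "carry_out", "kwargs": {"moves": "-11 0 -16 0 0 0 25;-28 0 -41 0 0 0 25;-49 0 -72 0 0 0 25;-70 0 -102 0 0 0 25;-90 0 -130 0 0 0 25;-99 -1 -143 0 0 0 25;-95 -20 -147 2 0 3 25;-85 -50 -152 6 0 9 25;-76 -85 -160 10 0 15 25;-65 -120 -167 15 0 21 25;-54 -159 -174 19 -0.2 27.6 25;-54 -159 -174 19 -0.2 27.6 25;-54 -159 -174 19 -0.2 27.6 25;-54 -159 -174 19 -0.2 27.6 25;-54 -159 -174 19 -0.2 27.6 25"}}

```text
time: 19.7
ee_pos: [0.5037, -0.2228, 0.3016]
tcp_rot: [-179.9, 34.9, 150.1]
wrist_force: [-0.3, 1.0, -4.6]
opening: 0.031
grasp_force: 61.9
```

```bash
python3 - <<'E'
from h import *
np.set_printoptions(precision=4,suppress=True)
o=bot.get_obs();print(o["ee_pos"],o["tcp_rot"],o["q"],o["wrist_force"],o["opening"])
im=bot.camera("wrist")["img"];np.save("o6.npy",o)
w=wcam(o)
print([proj(w,x) for x in ([.7051,-.1744,.142],[.5618,-.4226,.142],[.6335,-.2985,.142])])
cv2.imwrite("pics/w6.png",cv2.resize(im,None,fx=1.25,fy=1.25,interpolation=cv2.INTER_CUBIC)[:,:,::-1])
E
```

```text
[ 0.5037 -0.2228  0.3016] [-179.8582   34.8892  150.136 ] [-21.4681 -27.2247 -19.3649  63.2769  -4.9316   6.9044] [-0.2649  0.9784 -4.637 ] 0.031016942288443906
[array([455.6522, 249.2217]), array([172.3538, 248.6391]), array([313.9599, 248.9572])]
```

View pics/w6.png

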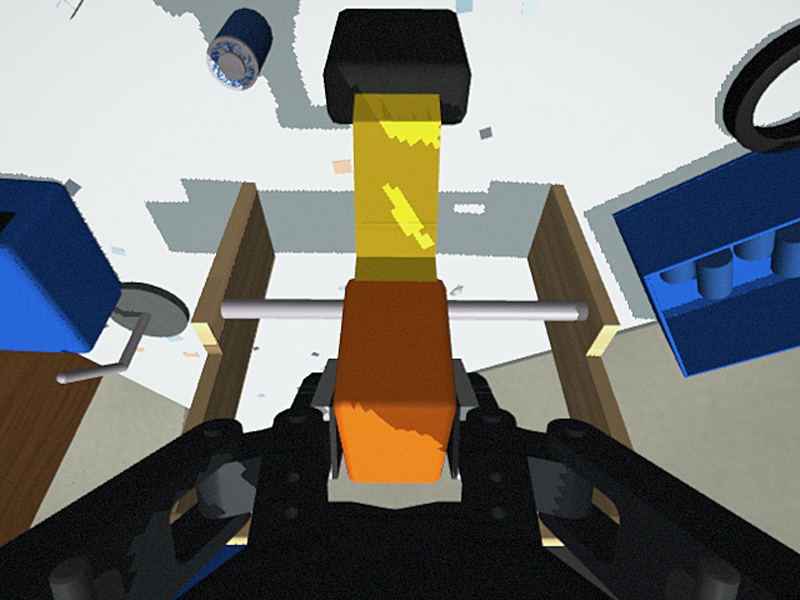

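Call:
{"fn": "carry_out", "kwargs": {"moves": "-15 1 10 0 0 0 25;-38 2 26 0 0 0 25;-62 3 43 0 0 0 25;-82 4 57 0 0 0 25;-93.4 4.5 65.4 0 0 0 25;-93.4 4.5 65.4 0 0 0 25;-93.4 4.5 65.4 0 0 0 25;-86 4.5 76 0 0 0 25;-72 4.5 96 0 0 0 25;-58 4.5 116 0 0 0 25;-46.3 4.5 132.6 0 0 0 25;-46.3 4.5 132.6 0 0 0 25;-46.3 4.5 132.6 0 0 0 25"}}

```text
time: 21.05
ee_pos: [0.604, -0.2764, 0.2201]
tcp_rot: [-179.9, 34.9, 150.1]
wrist_force: [-0.6, -0.3, -3.6]
opening: 0.0315
grasp_force: 61.6
```

Call:
{"fn": "carry_out", "kwargs": {"moves": "-10 0 7 0 0 0 25;-20 0 14 0 0 0 25;-29.9 0 20.9 0 0 0 25;-29.9 0 20.9 0 0 0 25;-25 0 28 0 0 0 25;-20 0 35 0 0 0 25;-16 0 40.6 0 0 0 25;-16 0 40.6 0 0 0 25;-16 0 40.6 0 0 0 25"}}

```text
time: 21.95
ee_pos: [0.6356, -0.2948, 0.1956]
tcp_rot: [-179.9, 34.9, 150.1]
wrist_force: [-0.5, 0.6, -3.3]
opening: 0.0316
grasp_force: 61.7
```

Call:
{"fn": "carry_out", "kwargs": {"moves": "1.7 0 2.5 0 0 0 25;2.9 0 4.1 0 0 0 25;3.4 0 4.9 0 0 0 25;3.4 0 4.9 0 0 0 25"}}

```text
time: 22.35
ee_pos: [0.6359, -0.295, 0.1907]
tcp_rot: [-179.9, 35.0, 150.0]
wrist_force: [-2.2, 1.4, 0.3]
opening: 0.0314
grasp_force: 62.6
```

Call:
{"fn": "carry_out", "kwargs": {"moves": "0.6 0 0.8 0 0 0 25;1.1 0 1.6 0 0 0 25;1.1 0 1.6 0 0 0 25"}}

```text
time: 22.65
ee_pos: [0.6361, -0.2951, 0.1906]
tcp_rot: [-179.9, 35.1, 150.0]
wrist_force: [-11.6, 6.3, 9.3]
opening: 0.0314
grasp_force: 64.4
```

Call:
{"fn": "carry_out", "kwargs": {"moves": "-0.8 0 -1.2 0 0 0 25;3.2 0 -4.1 0 0 0 25;3.2 0 -4.1 0 0 0 25;3.2 0 -4.1 0 0 0 25"}}

```text
time: 23.05
ee_pos: [0.6314, -0.2924, 0.1892]
tcp_rot: [-179.9, 34.9, 150.1]
wrist_force: [-0.0, -0.3, -3.0]
opening: 0.0312
grasp_force: 61.9
```

Call:
{"fn": "carry_out", "kwargs": {"moves": "0.6 0 0.8 0 0 0 25;0.9 0 1.2 0 0 0 25;0.9 0 1.2 0 0 0 25"}}

```text
time: 23.35
ee_pos: [0.6318, -0.2926, 0.1889]
tcp_rot: [-179.9, 35.0, 150.0]
wrist_force: [-3.6, 1.3, 3.2]
opening: 0.0316
grasp_force: 62.9
```

Call:
{"fn": "carry_out", "kwargs": {"moves": "1.6 0 -2 0 0 0 25;1.6 0 -2 0 0 0 25;2.2 0 -1.2 0 0 0 25;2.2 0 -1.2 0 0 0 25"}}

```text
time: 23.75
ee_pos: [0.63, -0.2915, 0.1895]
tcp_rot: [-179.9, 35.1, 150.0]
wrist_force: [-0.2, -0.6, 6.4]
opening: 0.0311
grasp_force: 63.1
```

Call:
{"fn": "carry_out", "kwargs": {"moves": "-0.3 0 -0.5 0 0 0 25;-0.3 0 -0.5 0 0 0 31;-0.3 0 -0.5 0 0 0 34;-0.3 0 -0.5 0 0 0 40;-0.3 0 -0.5 0 0 0 50;-0.3 0 -0.5 0 0 0 60;-0.3 0 -0.5 0 0 0 70;-0.3 0 -0.5 0 0 0 75;-0.3 0 -0.5 0 0 0 75", "force": 20}}

```text
time: 24.65
ee_pos: [0.6293, -0.2912, 0.1882]
tcp_rot: [-179.9, 34.9, 150.1]
wrist_force: [0.4, -0.2, -0.5]
opening: 0.075
grasp_force: 0.0
```

Call:
{"fn": "carry_out", "kwargs": {"moves": "0 0 -15 0 0 0 75;0 0 -40 0 0 0 75;0 0 -75 0 0 0 75;0 0 -110 0 0 0 75;0 0 -150 0 0 0 75;0 0 -150 0 0 0 75;0 0 -150 0 0 0 75;0 0 -150 0 0 0 75;0 0 -150 0 0 0 75;0 0 -150 0 0 0 75;0 0 -150 0 0 0 75;0 0 -150 0 0 0 75;0 0 -150 0 0 0 75;0 0 -150 0 0 0 75;0 0 -150 0 0 0 75"}}

```text
time: 26.15
ee_pos: [0.555, -0.248, 0.3112]
tcp_rot: [-179.9, 34.9, 150.1]
wrist_force: [-0.1, -0.1, -0.2]
opening: 0.0752
grasp_force: 0.0
```

```bash
python3 - <<'E'
from h import *
o=bot.get_obs();print(o["ee_pos"],o["opening"],o["grasp_force"],o["time"])
im=bot.camera("wrist")["img"];t=bot.camera("top")["img"][100:250,380:600];s=bot.camera("scene")["img"][270:380,420:600]
m=np.zeros((600,800,3),np.uint8);m[:360,:480]=cv2.resize(im,(480,360))
m[360:,:352]=cv2.resize(t,(352,240));m[360:,360:752]=cv2.resize(s,(392,240))
cv2.imwrite("pics/f.png",m[:,:,::-1])
E
```

```text
[ 0.55502948 -0.24798912  0.31124358] 0.07522186342677374 0.0 26.15
```

View pics/f.png

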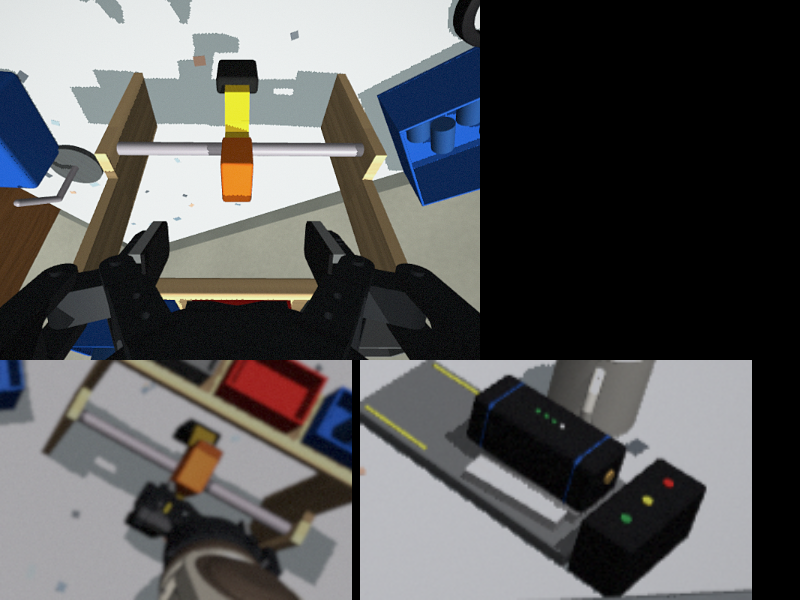

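```bash
python3 -c "
from workcell import bot
print(bot.job_done())"
```

```text
the job is handed in; nothing more can be done
None
```

I handed the job in at about 26 s: the pack is pushed in to about 17 N and measures within about 2 mm of home, the lamp hangs near the rail's middle, and both are released. No verdict came back.

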